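# Fetch the calibration weight from behind the bottles

### The job

The calibration weight stands in the bottle tray behind two reagent bottles. Without knocking over the bottles, the weight or the small vial beside it, first move both bottles aside to stand upright on the rubber mat, then set the weight down gently, upright, in the middle of the balance's pan, and only then put each bottle back upright on the very place in the tray where it stood at the start.

Things in the scene. Friction and masses are not known exactly. Their poses are not given: they have to be found in the camera images.
- amber_bottle: Loose brown reagent bottle with a black cap, 64 mm in diameter over its body, 132 mm tall, about 0.32 kg. Grip the round body, fingertips 55 to 70 mm above its base; the straight body ends some 95 mm up. Origin: centre of its base; z up along the bottle. It starts upright on one of the two tray seats, drawn at random.
- diluent_bottle: Loose white reagent bottle with an orange cap, 54 mm in diameter over its body, 131 mm tall, about 0.26 kg. Grip it like the amber one (straight body up to about 95 mm). Origin: centre of its base; z up along the bottle. It starts upright on the other tray seat.
- weight: Loose brass calibration weight with a knob: round body 31 mm in diameter and 32 mm high, knob 16 mm in diameter on top, 45 mm high in all, about 0.2 kg. Grip the round body. Origin: centre of its underside; z up. It starts upright on the tray floor behind the bottles (tray +x side), near the tray's middle in y, about 7 cm from each bottle's axis.
- vial: Loose small vial with a green cap, 14 mm in diameter, 57 mm tall, standing in the right rear corner of the tray at about [44, -80] mm in the tray's frame. It has no part in the job: leave it standing. Origin: centre of its underside; z up.
- bottle_tray: Fixed shallow grey tray, 125 mm (its x) by 190 mm (its y), floor top 5 mm above the bench, rim walls 4 mm thick and 15 mm high. Origin: centre of its underside; x points away from the robot, y to the robot's left, at a yaw of up to 0.2 rad. Tray, mat and balance stand side by side in any order.
- seat_left (a point): Centre of the left bottle seat, marked on the tray floor by a thin white ring 75 mm in diameter, at [-20, 47, 5] mm in the tray's frame (floor height). One bottle stands here at the start, within 3 mm.
- seat_right (a point): Centre of the right bottle seat, the same kind of ring, at [-20, -47, 5] mm in the tray's frame. The other bottle stands here at the start, within 3 mm.
- rubber_mat: Fixed black rubber mat, 120 mm (its x) by 190 mm (its y), 5 mm thick; the place to stand the bottles aside. Origin: centre of its underside; axes as the tray's, yaw up to 0.2 rad.
- balance: Fixed white compact balance, 150 mm (its x) by 130 mm (its y), housing 34 mm high, with a dark display and keys at the front (-x) and a round steel pan behind them. Origin: centre of its underside; axes as the tray's, yaw up to 0.2 rad.
- balance_pan (a point): Centre of the top face of the balance's pan, a flat steel disc 94 mm in diameter that does not move, at [18, 0, 45] mm in the balance's frame (45 mm above the bench).
Not all that is in view belongs to the job. What is shaped like the weight but purple or turquoise is not meant.

How it is judged:
By the outcome, as a careful person would: the job done as asked, in the order asked, and still so for the second after the job is handed in, with the robot touching nothing.
It also fails if it takes over 115 s, if anything falls off the work surface, if the arm or the gripper's body presses on something with over 40 N, if the wrist force passes 120 N, or if a joint passes its speed limit or range.

### The arm

A 7-joint arm with a two-finger parallel gripper is mounted at the origin on a cart in front of the work surface, level with it; the furniture and walls round the work are solid. World frame = base frame: x ahead of the robot, y to its left, z up, the work surface at z = 0. Lengths are in m, angles in rad, forces in N, time in s.
With the tool pointing down it reaches from about 0.4 to 0.85 m from the base axis. Payload 10.4 kg.
Tool frame: the origin (TCP) lies midway between the tips of the shut fingers; the grasp point (between the pads) lies 19 mm behind it; z points along the fingers, y is the line along which they close (so a half turn about z gives the same grasp; the last joint's range is limited). The gripper opens to 87 mm and grips with 3 to 60 N. Pads are 19 mm wide; open, the fingers measure 117 mm over their backs; the gripper's body (75 mm by 190 mm) begins 51 mm behind the grasp point.
Start: joints at [-1.218, 0.332, -0.065, 1.46, 0.022, 1.35, -0.088], TCP at [0.229, 0.581, 0.223] pointing down, gripper open.
Joint ranges: [-2.6, 2.6], [-0.5, 2.12], [-1.47, 1.34], [0.16, 2.42], [-1.27, 4.41], [0.06, 2.06], [-2.6, 2.6]. Speed limits (rad/s): [2.22, 2.22, 2.79, 2.79, 3.14, 3.14, 3.14].

### API

Orientations are given as a unit quaternion [x, y, z, w].
In Python, from bench import r gives the robot as it stands.
- The arm moves only by the tool move_arm, never from a script. Its argument "targets" is a list of rows, each a list of 3 entries, a list of its own where there are three numbers: the shift along the tool's x, y, z in cm, then the turn, a rotation vector about the tool's x, y, z in rad, then the opening in per cent of the stroke, from 0 (shut) to 100 (fully open). In form: [[[x, y, z], [wx, wy, wz], gripper], ...]. A call has 1 to 20 rows; each row shifts and turns the commanded pose from where the row before left it, along the tool's axes as they then stand; what a row does not reach is not made up. A row lasts 1/8 s, in which the tool goes at most 62.5 mm and 10.7 degrees, less where a joint would pass 70% of its speed; a pose out of reach is approached as far as the arm can. A call with a gripper value outside its range is refused whole. The fingers move at their own pace and stop on an object; "grip_force" is the grip in N (left out, the last holds). Time passes only in rows, so rows that do not move let the fingers close. It gives the time, the measured TCP pose, the force, the opening and the grip force at its end, in the units of the state.
- r.read_state(): the state, without advancing time (a new reading comes with each control period).
- r.camera(name): name is "side" or "top" or "wrist"; returns a dict with "image" (420x560x3 uint8, blue, green, red), "vertical_fov" (degrees; the focal length in pixels is half the picture's height over the tangent of half this angle, whatever the lens; pixels are square), "cx", "cy" (the principal point, pixels), "k1" (the pictures are not rectified: a ray, as slopes to the right and down, at radius r is drawn at 1 + k1 r^2 times it, then the intrinsics apply), "cam_to_world" (4x4, takes a point from camera to world coordinates). Camera axes: x right, y down, z forward; pixel columns grow to the right and rows downward; lengths in m; the calibration is good to about 2 mm. A picture is of the moment at which its call begins. There is no depth.
- r.close_job(): hands the job in; it is judged then, once.
The state is a dict: "time": time; "joint_positions": joint angles; "joint_vel": joint speeds; "joint_torque": joint torques, N m; "ee_pos": TCP position; "eef_rot": TCP orientation; "ft_force": force on the tool from outside, world axes, zero at the start; "torque": the same for the moment, N m; "width": finger opening in m; "grip_force": force on a finger pad.
Only numpy, scipy, OpenCV 4.12 (cv2) and the standard library are available. Lean on these libraries where they do the work, as an engineer would, in place of code of your own. Each camera call takes 0.05 s, during which the arm holds its last target. There are 200 camera calls.

## Working session

There is one attempt and no reset: what is moved stays moved. The work goes in short steps, Python scripts to look and compute and a tool call to move; the robot and the scene stay as the last step left them, time stands still between calls to the robot, and variables do not carry over. Pictures are saved under pics/ and viewed, at most 14 in all, crops included, and the job is handed in when it is done.

Besides the shell and the picture viewer there is one more tool, called after "Request:" as name(argument=value, ...) on one line, values as JSON. move_arm: Moves the arm, as the interface text tells. Its arguments: {"type":"object","properties":{"targets":{"type":"array"},"grip_force":{"type":"number"}},"required":["targets"]}

```bash
mkdir -p pics; ls; cat > h.py <<'E'
import numpy as np, cv2
from scipy.spatial.transform import Rotation as R
from bench import r
def K(c):
    h,w=c["image"].shape[:2]; f=h/2/np.tan(np.radians(c["vertical_fov"])/2)
    return np.array([[f,0,c["cx"]],[0,f,c["cy"]],[0,0,1.]]), np.array([c["k1"],0,0,0,0.])
def p2w(c,uv,z):
    "pixels -> world points on plane z"
    k,d=K(c); T=np.array(c["cam_to_world"])
    s=cv2.undistortPoints(np.array(uv,float).reshape(-1,1,2),k,d).reshape(-1,2)
    v=np.c_[s,np.ones(len(s))]@T[:3,:3].T; o=T[:3,3]
    return o+v*((np.asarray(z)-o[2])/v[:,2])[:,None]
def w2p(c,P):
    k,d=K(c); W=np.linalg.inv(np.array(c["cam_to_world"]))
    return cv2.projectPoints(np.array(P,float).reshape(-1,1,3),cv2.Rodrigues(W[:3,:3])[0],W[:3,3],k,d)[0].reshape(-1,2)
def snap(n,f):
    c=r.camera(n); cv2.imwrite(f"pics/{f}.png",c["image"]); np.save(f"pics/{f}.npy",c,allow_pickle=True); return c
def load(f): return np.load(f"pics/{f}.npy",allow_pickle=True).item()
E
python3 - <<'E'
from h import *
for n in("top","side"):
    c=snap(n,n+"0"); print(n,c["vertical_fov"],c["cx"],c["cy"],c["k1"],np.round(c["cam_to_world"],3).tolist())
s=r.read_state(); print(s)
E
```

```text
pics
top 48.60119799975495 284.49106375273107 203.3242508382419 -0.14015118191301978 [[0.019, -0.989, 0.145, 0.361], [-1.0, -0.019, 0.003, 0.007], [-0.0, -0.145, -0.989, 1.032], [0.0, 0.0, 0.0, 1.0]]
side 43.34899952554594 275.4533579268721 211.00704168151077 -0.06713783983145793 [[-0.998, -0.029, 0.059, 0.447], [-0.066, 0.56, -0.826, 0.961], [-0.009, -0.828, -0.56, 0.708], [0.0, 0.0, 0.0, 1.0]]
{'time': 0.1, 'joint_positions': array([-1.21759722,  0.3327951 , -0.06468223,  1.46081939,  0.02156704,
        1.34989511, -0.08851167]), 'joint_vel': array([ 0.00075602, -0.00138396,  0.00017867, -0.00233811, -0.00111012,
       -0.0020081 , -0.00178294]), 'joint_torque': array([ 2.22757524e-03, -6.24535632e+01,  2.53067783e-02, -3.90719533e+01,
       -6.13227510e-02,  3.64599517e-02,  5.98376960e-05]), 'ee_pos': array([0.22926607, 0.5810778 , 0.22186003]), 'eef_rot': array([ 1.86804291e-01,  9.82396958e-01, -6.03374225e-04, -1.00629075e-04]), 'ft_force': array([-0.14417671,  0.81990515, -0.63114834]), 'torque': array([-0.01322783,  0.01374897,  0.027981  ]), 'grip_force': 0.0, 'width': 0.08730674097213334}
```

View pics/top0.png

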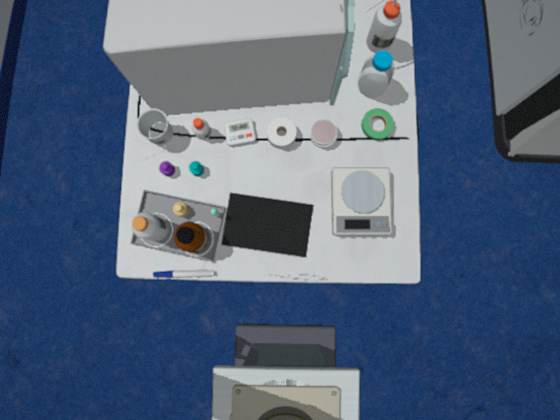

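View pics/side0.png

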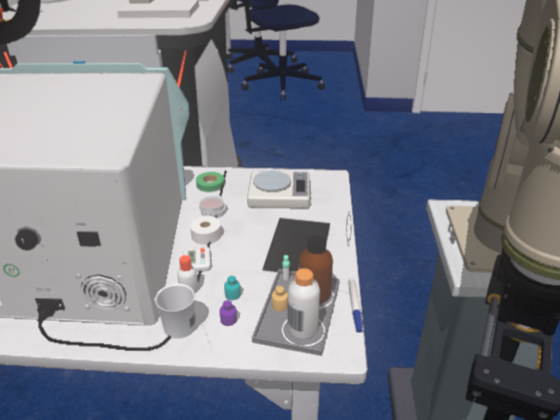

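The weight candidates in the top view are brass (180,208) inside the tray, purple (167,168) and turquoise (196,168). Only the brass one stands in the tray behind the bottles, so it should be the one meant. In the side view it is at (280,298). I'll confirm this in an enlarged crop.

```bash
python3 - <<'E'
from h import *
t=load("top0")["image"];s=load("side0")["image"]
cv2.imwrite("pics/c1.png",cv2.resize(t[180:265,125:235],None,fx=7,fy=7,interpolation=cv2.INTER_CUBIC))
cv2.imwrite("pics/c2.png",cv2.resize(s[225:355,250:350],None,fx=4.5,fy=4.5,interpolation=cv2.INTER_CUBIC))
E
```

```text
(no output)
```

View pics/c1.png

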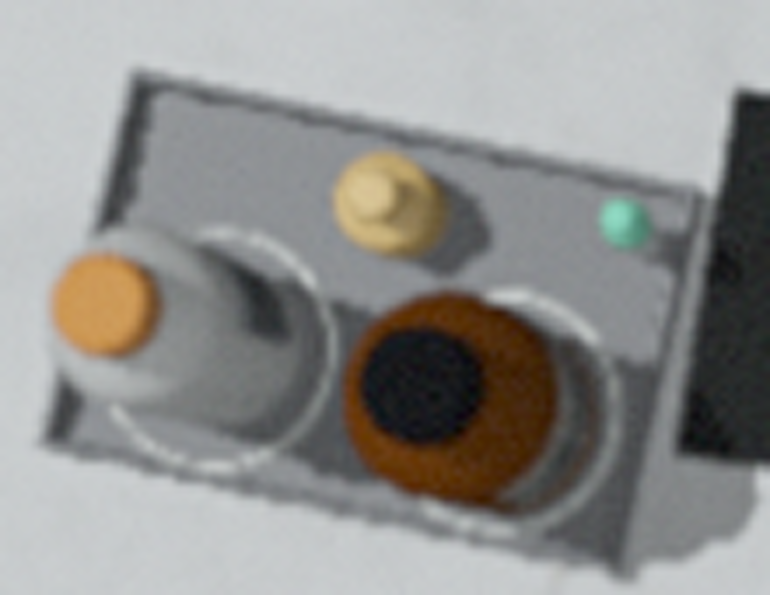

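View pics/c2.png

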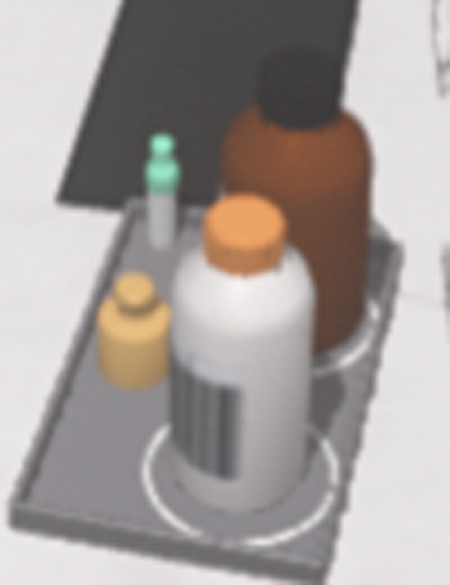

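The crop confirms it. The brass weight is at top (180,208), diluent is on the left seat with its cap at about (140,223), and amber is on the right seat with its cap at about (185,235). The vial is at about (214,211). Next I'll compute poses.

```bash
cat > m.py <<'E'
from h import *
T=load("top0");S=load("side0")
a=lambda x,y:((x+.5)/7-.5+125,(y+.5)/7-.5+180)
b=lambda x,y:((x+.5)/4.5-.5+250,(y+.5)/4.5-.5+225)
def rect(P,Q):
    P=np.array(P)[:,:2];Q=np.array(Q)/1000.;p=P.mean(0);q=Q.mean(0)
    U,_,V=np.linalg.svd((Q-q).T@(P-p));M=(V.T@U.T);yaw=np.arctan2(M[1,0],M[0,0]);o=p-M@q
    print("origin",o.round(4),"yaw",yaw.round(4),"res mm",(1000*(P-(Q@M.T+o))).round(1).tolist()); return o,M
# tray corners: rear-left, rear-right, front-right, front-left
C=lambda x,y:[[x/2,y/2],[x/2,-y/2],[-x/2,-y/2],[-x/2,y/2]]
print("tray");o,M=rect(p2w(T,[a(138,72),a(700,190),a(628,575),a(45,443)],[.015]*4),C(125,190))
for n,q in dict(sl=(-20,47),sr=(-20,-47),vial=(44,-80)).items(): print(n,(o+M@(np.array(q)/1000)).round(4))
print("mat");rect(p2w(T,[(230,194),(313,200),(306,256),(223,244)],[.005]*4),C(120,190))
print("bal");ob,Mb=rect(p2w(T,[(332,168),(389,168),(392,235),(333,236)],[.034]*4),C(150,130))
print("pan",ob+Mb@[.018,0])
for n,t,s,z in [("dil",a(105,303),b(245,222),.136),("amb",a(422,386),b(300,75),.137),("wt",a(375,193),b(135,285),.05)]:
    A=p2w(T,[t],[z])[0];B=p2w(S,[s],[z])[0];print(n,"top",A[:2].round(4),"side",B[:2].round(4))
print("vial top",p2w(T,[a(624,220)],[.06]).round(4), "pan",p2w(T,[(362,192)],[.045]).round(4))
E
python3 m.py
```

```text
tray
origin [0.4567 0.2445] yaw -0.1835 res mm [[-1.1, -0.6], [-1.2, 2.7], [0.2, -1.8], [2.0, -0.3]]
sl [0.4456 0.2943]
sr [0.4285 0.2019]
vial [0.4854 0.1578]
mat
origin [0.4657 0.0459] yaw -0.0941 res mm [[-4.3, -2.3], [3.4, 0.7], [-2.0, 3.5], [2.9, -1.9]]
bal
origin [ 0.5144 -0.1581] yaw 0.0257 res mm [[-0.3, -1.8], [-0.8, 1.6], [1.0, 0.9], [0.1, -0.7]]
pan [ 0.53240821 -0.15768614]
dil top [0.4479 0.2933] side [0.4485 0.2994]
amb top [0.4267 0.2017] side [0.4287 0.2111]
wt top [0.492 0.238] side [0.4926 0.2413]
vial top [[0.4839 0.1591 0.06  ]] pan [[ 0.5333 -0.1571  0.045 ]]
```

```bash
cat >> h.py <<'E'
def go(x,y,z,yaw):
    "yaw: world angle (rad) of tool y, tool pointing down. Prints turn (rotvec, tool) and then shift in cm in the turned axes"
    s=r.read_state(); q=R.from_quat(s["eef_rot"]); ty=np.array([np.cos(yaw),np.sin(yaw),0]); tz=np.array([0,0,-1.])
    G=R.from_matrix(np.c_[np.cross(ty,tz),ty,tz]); d=np.array([x,y,z])-s["ee_pos"]
    print("t %.2f"%s["time"],"pos",s["ee_pos"].round(4),"w %.4f"%s["width"],"turn",(q.inv()*G).as_rotvec().round(3),"shift cm",(100*G.inv().apply(d)).round(2),"F",s["ft_force"].round(1),"j7 %.2f"%s["joint_positions"][6])
E
python3 -c "
from h import *
go(.4267,.2017,.23,-.1835); go(.36,.24,.30,-.1835)"
```

```text
t 0.10 pos [0.2293 0.5811 0.2219] w 0.0873 turn [-1.000e-03  1.000e-03  1.378e+00] shift cm [-33.7   26.33  -0.81] F [-0.1  0.8 -0.6] j7 -0.09
t 0.10 pos [0.2293 0.5811 0.2219] w 0.0873 turn [-1.000e-03  1.000e-03  1.378e+00] shift cm [-31.15  19.08  -7.81] F [-0.1  0.8 -0.6] j7 -0.09
```

Request:
move_arm(targets=[[[0,0,-1],[0,0,0.172],100],[[0,0,-1],[0,0,0.172],100],[[0,0,-1],[0,0,0.172],100],[[0,0,-1],[0,0,0.172],100],[[0,0,-1],[0,0,0.172],100],[[0,0,0],[0,0,0.172],100],[[0,0,0],[0,0,0.172],100],[[0,0,0],[0,0,0.172],100],[[-3,2,0],[0,0,0],100],[[-3,2,0],[0,0,0],100],[[-3,2,0],[0,0,0],100],[[-3,2,0],[0,0,0],100],[[-3,2,0],[0,0,0],100],[[-3,2,0],[0,0,0],100],[[-3,2,0],[0,0,0],100],[[-3,2,0],[0,0,0],100],[[-3,2,0],[0,0,0],100],[[0,0,0],[0,0,0],100]])

```text
time: 2.35
ee_pos: [0.359, 0.281, 0.2726]
eef_rot: [0.77, 0.639, 0.0, -0.0]
ft_force: [-1.1, 0.4, 0.2]
width: 0.0871
grip_force: 0.0
```

```bash
python3 -c "
from h import *
c=snap('wrist','w1'); print(c['vertical_fov'],np.round(c['cam_to_world'],3).tolist())
go(.4267,.2017,.23,-.1835)"
```

```text
68.49111470743689 [[0.983, -0.178, -0.044, 0.371], [-0.183, -0.953, -0.24, 0.345], [0.0, 0.244, -0.97, 0.435], [0.0, 0.0, 0.0, 1.0]]
t 2.40 pos [0.3581 0.2827 0.2725] w 0.0872 turn [-0. -0.  0.] shift cm [-6.71  8.22  4.25] F [-0.2  0.8 -0.5] j7 -0.97
```

View pics/w1.png

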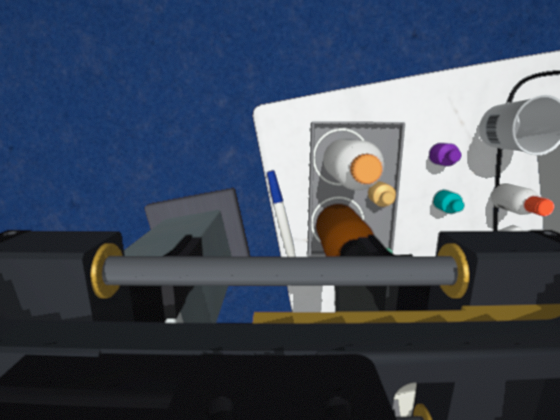

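```bash
python3 - <<'E'
from h import *
c=load("w1")
print("dil",p2w(c,[(367,169)],[.136]),"wt",p2w(c,[(386,194)],[.05]),"trayRL,FL",p2w(c,[(404,123),(311,123)],[.015]*2))
T=load("top0");print(p2w(T,[(144.7,190.3),(131.4,243.3)],[.015]*2))
# predicted pixels
print(w2p(c,[[.4479,.2933,.136],[.492,.238,.05]]))
cv2.imwrite("pics/w1c.png",cv2.resize(c["image"][110:250,290:430],None,fx=4.2,fy=4.2,interpolation=cv2.INTER_CUBIC))
E
```

```text
dil [[0.44820122 0.29472855 0.136     ]] wt [[0.4907493  0.24407105 0.05      ]] trayRL,FL [[0.53537297 0.3262101  0.015     ]
 [0.41384193 0.34812742 0.015     ]]
[[0.53341568 0.32484434 0.015     ]
 [0.41367742 0.3479823  0.015     ]]
[[366.8657733  170.49911962]
 [387.43660877 198.39176964]]
```

View pics/w1c.png

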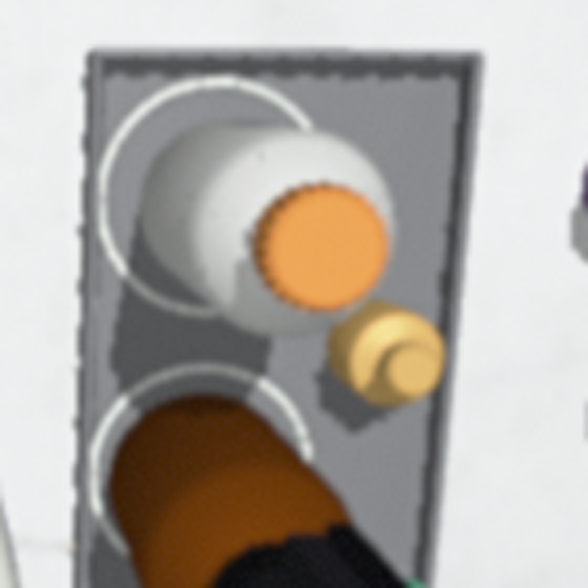

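Request:
move_arm(targets=[[[-2.2,2.7,0],[0,0,0],100],[[-2.2,2.7,0],[0,0,0],100],[[-2.3,2.8,0],[0,0,0],100],[[0,0,1.5],[0,0,0],100],[[0,0,2],[0,0,0],100],[[0,0,1],[0,0,0],100],[[0,0,0],[0,0,0],100]])

```text
time: 3.28
ee_pos: [0.4257, 0.2034, 0.2269]
eef_rot: [0.768, 0.641, -0.001, -0.0]
ft_force: [0.4, 0.9, -0.5]
width: 0.087
grip_force: 0.0
```

```bash
python3 -c "
from h import *
go(.4267,.2017,.073,-.1835)
c=snap('wrist','w2');t=snap('top','t2')
cv2.imwrite('pics/w2c.png',np.hstack([cv2.resize(c['image'],(400,300)),cv2.resize(t['image'][150:280,110:270],(400,300))]))"
```

```text
t 3.27 pos [0.4257 0.2034 0.2269] w 0.0870 turn [-0.001  0.001  0.004] shift cm [-0.15  0.13 15.39] F [ 0.4  0.9 -0.5] j7 -0.73
```

View pics/w2c.png

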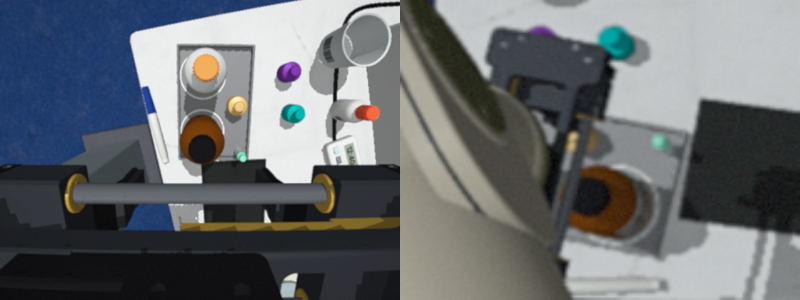

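```bash
python3 - <<'E'
from h import *
c=load("w2");im=c["image"];k=1.4
print("pred",w2p(c,[[.4267,.2017,.137],[.4482,.2942,.136],[.492,.238,.05]]), "orange,knob meas",p2w(c,[(205*k,67*k),(238*k,105*k)],[.136,.05]))
z=cv2.cvtColor(im,cv2.COLOR_BGR2HSV)
m=((z[...,0]>5)&(z[...,0]<22)&(z[...,1]>130)&(z[...,2]>200)).astype(np.uint8);m[:,:250]=0;m[:,320:]=0
y,x=np.where(m);print("orange",x.mean(),y.mean(),x.min(),x.max(),y.min(),y.max(),p2w(c,[(x.mean(),y.mean())],[.136]))
d=(im.max(2)<45).astype(np.uint8);d[:185]=0;d[228:]=0;d[:,:255]=0;d[:,315:]=0
y,x=np.where(d);print("black",x.min(),x.max(),y.min(),y.max());print([ (v,x[y==v].min(),x[y==v].max()) for v in range(y.min(),y.max()+1,5)])
E
```

```text
pred [[281.06338086 212.24642509]
 [287.29319652  94.06921522]
 [334.07883893 149.55638463]] orange,knob meas [[0.44800984 0.29443705 0.136     ]
 [0.49143656 0.2408736  0.05      ]]
orange 288.0154320987654 93.77263374485597 271 305 76 111 [[0.44879099 0.29431736 0.136     ]]
black 264 314 189 227
[(189, np.int64(280), np.int64(285)), (194, np.int64(270), np.int64(295)), (199, np.int64(267), np.int64(299)), (204, np.int64(265), np.int64(300)), (209, np.int64(264), np.int64(301)), (214, np.int64(265), np.int64(300)), (219, np.int64(267), np.int64(298)), (224, np.int64(271), np.int64(295))]
```

Amber is now located at about (0.4275, 0.203). I'm descending and gripping.

Request:
move_arm(targets=[[[0,0.2,2.5],[0,0,0],100],[[0,0,2.5],[0,0,0],100],[[0,0,2.5],[0,0,0],100],[[0,0,2.5],[0,0,0],100],[[0,0,2.5],[0,0,0],100],[[0,0,1.5],[0,0,0],100],[[0,0,1],[0,0,0],100],[[0,0,0],[0,0,0],100],[[0,0,0],[0,0,0],100]])

```text
time: 4.5
ee_pos: [0.4289, 0.2027, 0.0783]
eef_rot: [0.768, 0.64, 0.001, -0.0]
ft_force: [0.4, 0.2, 0.1]
width: 0.0872
grip_force: 0.0
```

```bash
python3 -c "
from h import *
go(.4275,.203,.073,-.1835)"
```

```text
t 4.50 pos [0.4289 0.2027 0.0783] w 0.0872 turn [ 0.001 -0.001  0.002] shift cm [ 0.   -0.14  0.53] F [0.4 0.2 0.1] j7 -0.65
```

Request:
move_arm(targets=[[[0,-0.14,0.4],[0,0,0],90],[[0,0,0],[0,0,0],82],[[0,0,0],[0,0,0],78],[[0,0,0],[0,0,0],76],[[0,0,0],[0,0,0],74],[[0,0,0],[0,0,0],72],[[0,0,0],[0,0,0],70],[[0,0,0],[0,0,0],60],[[0,0,0],[0,0,0],60],[[0,0,0],[0,0,0],60],[[0,0,0],[0,0,0],60]], grip_force=22)

```text
time: 5.88
ee_pos: [0.4275, 0.2027, 0.0738]
eef_rot: [0.768, 0.64, 0.001, 0.0]
ft_force: [4.2, -0.4, 5.2]
width: 0.0626
grip_force: 22.0
```

```bash
python3 -c "
from h import *
go(.4275,.203,.0743,-.1835);print(r.read_state()['grip_force'])"
```

```text
t 5.88 pos [0.4275 0.2027 0.0738] w 0.0626 turn [ 0.001 -0.001  0.002] shift cm [ 0.03 -0.01 -0.05] F [ 4.2 -0.4  5.2] j7 -0.65
22.004975485615432
```

Request:
move_arm(targets=[[[0,0,-0.5],[0,0,0],60],[[0,0,-1],[0,0,0],60],[[0,0,-1.5],[0,0,0],60],[[0,0,-2],[0,0,0],60],[[0,0,-2],[0,0,0],60],[[0,0,-2],[0,0,0],60],[[0,0,-2],[0,0,0],60],[[0,0,-1],[0,0,0],60],[[0,0,0],[0,0,0],60],[[0,0,0],[0,0,0],60]])

```text
time: 7.12
ee_pos: [0.4266, 0.2025, 0.1929]
eef_rot: [0.768, 0.64, -0.001, -0.0]
ft_force: [-1.1, 0.2, -3.5]
width: 0.0629
grip_force: 22.0
```

```bash
python3 -c "
from h import *
go(.4615,.0011,.19,-.1835);c=snap('side','s3')
cv2.imwrite('pics/s3c.png',cv2.resize(c['image'][150:370,200:450],None,fx=2.4,fy=2.4))"
```

```text
t 7.12 pos [0.4266 0.2025 0.1929] w 0.0629 turn [-0.001  0.001  0.003] shift cm [-19.16   7.1    0.29] F [-1.1  0.2 -3.5] j7 -0.72
```

View pics/s3c.png

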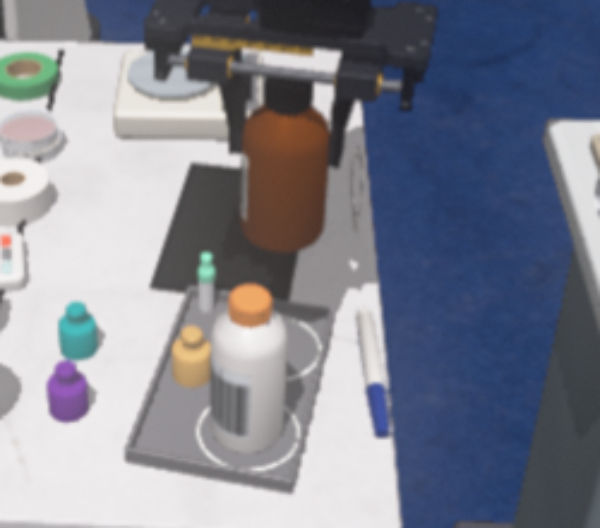

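The side view shows amber hanging upright in the gripper. Diluent, the weight and the vial are undisturbed.

Request:
move_arm(targets=[[[-1.2,0.45,0],[0,0,0],60],[[-2.4,0.89,0],[0,0,0],60],[[-2.4,0.89,0],[0,0,0],60],[[-2.4,0.89,0],[0,0,0],60],[[-2.4,0.89,0],[0,0,0],60],[[-2.4,0.89,0],[0,0,0],60],[[-2.4,0.89,0],[0,0,0],60],[[-2.4,0.89,0],[0,0,0],60],[[-1.2,0.45,0],[0,0,0],60],[[0,0,0],[0,0,0],60],[[0,0,2],[0,0,0],60],[[0,0,3],[0,0,0],60],[[0,0,3],[0,0,0],60],[[0,0,2],[0,0,0],60],[[0,0,1],[0,0,0],60],[[0,0,0],[0,0,0],60]])

```text
time: 9.18
ee_pos: [0.4623, 0.0014, 0.0833]
eef_rot: [0.768, 0.641, -0.0, -0.0]
ft_force: [0.3, 0.0, -3.3]
width: 0.0624
grip_force: 22.0
```

```bash
python3 -c "
from h import *
go(.4615,.0011,.0738,-.1835)"
```

```text
t 9.18 pos [0.4623 0.0014 0.0833] w 0.0624 turn [-0.001  0.     0.003] shift cm [-0.05 -0.07  0.95] F [ 0.3  0.  -3.3] j7 -0.19
```

Request:
move_arm(targets=[[[0,0,0.3],[0,0,0],60],[[0,0,0.3],[0,0,0],60],[[0,0,0.2],[0,0,0],60],[[0,0,0.1],[0,0,0],60],[[0,0,0],[0,0,0],60]])

```text
time: 9.8
ee_pos: [0.4626, 0.0009, 0.0745]
eef_rot: [0.768, 0.64, 0.0, -0.0]
ft_force: [0.0, -0.2, -1.9]
width: 0.0622
grip_force: 22.0
```

Request:
move_arm(targets=[[[0,0,0.1],[0,0,0],60],[[0,0,0],[0,0,0],60]])

```text
time: 10.05
ee_pos: [0.4628, 0.001, 0.0738]
eef_rot: [0.768, 0.64, 0.0, -0.0]
ft_force: [-1.4, -0.4, 3.1]
width: 0.0627
grip_force: 22.0
```

Contact, with the load on the mat. Now I'll release gradually and rise.

Request:
move_arm(targets=[[[0,0,0],[0,0,0],74],[[0,0,0],[0,0,0],78],[[0,0,0],[0,0,0],84],[[0,0,0],[0,0,0],92],[[0,0,0],[0,0,0],100],[[0,0,0],[0,0,0],100],[[0,0,-1],[0,0,0],100],[[0,0,-2.5],[0,0,0],100],[[0,0,-3],[0,0,0],100],[[0,0,-3],[0,0,0],100],[[0,0,-3],[0,0,0],100],[[0,0,-2.5],[0,0,0],100],[[0,0,0],[0,0,0],100]])

```text
time: 11.68
ee_pos: [0.4636, 0.0009, 0.2257]
eef_rot: [0.768, 0.64, 0.002, 0.001]
ft_force: [-0.9, -0.3, -0.4]
width: 0.0872
grip_force: 0.0
```

```bash
python3 -c "
from h import *
go(.4485,.2943,.223,-.1835); go(.4485,.2943,.0743,-.1835)"
```

```text
t 11.68 pos [0.4636 0.0009 0.2257] w 0.0872 turn [ 0.003 -0.002  0.002] shift cm [28.57 -6.84  0.27] F [-0.9 -0.3 -0.4] j7 -0.32
t 11.68 pos [0.4636 0.0009 0.2257] w 0.0872 turn [ 0.003 -0.002  0.002] shift cm [28.57 -6.84 15.14] F [-0.9 -0.3 -0.4] j7 -0.32
```

Request:
move_arm(targets=[[[2.86,-0.68,0],[0,0,0],100],[[2.86,-0.68,0],[0,0,0],100],[[2.86,-0.68,0],[0,0,0],100],[[2.86,-0.68,0],[0,0,0],100],[[2.86,-0.68,0],[0,0,0],100],[[2.86,-0.68,0],[0,0,0],100],[[2.86,-0.68,0],[0,0,0],100],[[2.86,-0.68,0],[0,0,0],100],[[2.86,-0.68,0],[0,0,0],100],[[2.83,-0.72,0],[0,0,0],100],[[0,0,0],[0,0,0],100],[[0,0,2],[0,0,0],100],[[0,0,2.5],[0,0,0],100],[[0,0,2],[0,0,0],100],[[0,0,0],[0,0,0],100]])

```text
time: 13.55
ee_pos: [0.4462, 0.2931, 0.1573]
eef_rot: [0.768, 0.64, -0.001, 0.0]
ft_force: [0.5, 0.1, 0.9]
width: 0.087
grip_force: 0.0
```

```bash
python3 -c "
from h import *
go(.4485,.2943,.0743,-.1835); snap('wrist','w4');c=snap('top','t4')
w=load('w4')['image']
cv2.imwrite('pics/j4.png',np.hstack([cv2.resize(w,(400,300)),cv2.resize(c['image'][140:290,120:320],(400,300))]))"
```

```text
t 13.55 pos [0.4462 0.2931 0.1573] w 0.0870 turn [-0.002  0.003  0.002] shift cm [0.16 0.21 8.3 ] F [0.5 0.1 0.9] j7 -0.78
```

View pics/j4.png

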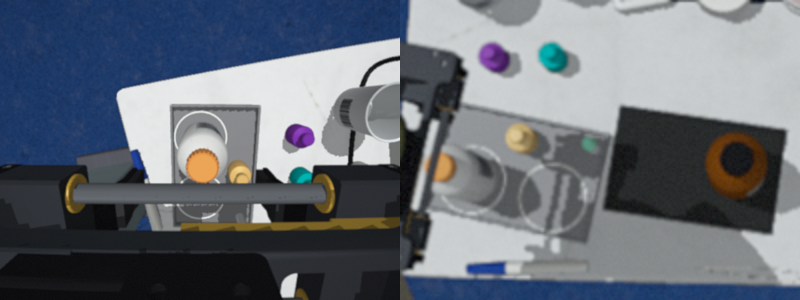

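Amber stands upright on the mat, right half (top crop about (737,160)). The diluent cap lies between the fingers.

Request:
move_arm(targets=[[[0.1,0.1,2],[0,0,0],100],[[0,0,2.5],[0,0,0],100],[[0,0,2],[0,0,0],100],[[0,0,1.4],[0,0,0],100],[[0,0,0],[0,0,0],100],[[0,0,0],[0,0,0],100]])

```text
time: 14.4
ee_pos: [0.4485, 0.2955, 0.0805]
eef_rot: [0.768, 0.64, 0.001, -0.0]
ft_force: [0.4, 0.3, -0.3]
width: 0.0872
grip_force: 0.0
```

```bash
python3 -c "
from h import *
go(.4485,.2943,.0743,-.1835)"
```

```text
t 14.40 pos [0.4485 0.2955 0.0805] w 0.0872 turn [ 0.001 -0.001  0.002] shift cm [-0.11  0.02  0.62] F [ 0.4  0.3 -0.3] j7 -0.74
```

Request:
move_arm(targets=[[[-0.1,0,0.6],[0,0,0],90],[[0,0,0],[0,0,0],80],[[0,0,0],[0,0,0],72],[[0,0,0],[0,0,0],68],[[0,0,0],[0,0,0],65],[[0,0,0],[0,0,0],63],[[0,0,0],[0,0,0],61],[[0,0,0],[0,0,0],59],[[0,0,0],[0,0,0],50],[[0,0,0],[0,0,0],50],[[0,0,0],[0,0,0],50],[[0,0,0],[0,0,0],50]], grip_force=20)

```text
time: 15.9
ee_pos: [0.4481, 0.2941, 0.0738]
eef_rot: [0.768, 0.64, 0.0, 0.0]
ft_force: [3.2, -0.5, 3.0]
width: 0.0534
grip_force: 20.0
```

```bash
python3 -c "
from h import *
go(.4485,.2943,.0743,-.1835)"
```

```text
t 15.90 pos [0.4481 0.2941 0.0738] w 0.0534 turn [ 0.001 -0.     0.002] shift cm [ 0.02  0.04 -0.05] F [ 3.2 -0.5  3. ] j7 -0.74
```

Request:
move_arm(targets=[[[0,0,-0.5],[0,0,0],50],[[0,0,-1],[0,0,0],50],[[0,0,-1.5],[0,0,0],50],[[0,0,-2],[0,0,0],50],[[0,0,-2],[0,0,0],50],[[0,0,-2],[0,0,0],50],[[0,0,-2],[0,0,0],50],[[0,0,-1],[0,0,0],50],[[0,0,0],[0,0,0],50]])

```text
time: 17.02
ee_pos: [0.4479, 0.2943, 0.1943]
eef_rot: [0.768, 0.64, 0.001, -0.0]
ft_force: [0.1, 0.4, -2.6]
width: 0.0537
grip_force: 20.0
```

```bash
python3 -c "
from h import *
go(.470,.0907,.19,-.1835)"
```

```text
t 17.02 pos [0.4479 0.2943 0.1943] w 0.0537 turn [ 0.001 -0.001  0.003] shift cm [-19.62   5.89   0.43] F [ 0.1  0.4 -2.6] j7 -0.79
```

Request:
move_arm(targets=[[[-1.2,0.36,0],[0,0,0],50],[[-2.46,0.74,0],[0,0,0],50],[[-2.46,0.74,0],[0,0,0],50],[[-2.46,0.74,0],[0,0,0],50],[[-2.46,0.74,0],[0,0,0],50],[[-2.46,0.74,0],[0,0,0],50],[[-2.46,0.74,0],[0,0,0],50],[[-2.46,0.74,0],[0,0,0],50],[[-1.2,0.36,0],[0,0,0],50],[[0,0,0],[0,0,0],50],[[0,0,2],[0,0,0],50],[[0,0,3],[0,0,0],50],[[0,0,3],[0,0,0],50],[[0,0,2],[0,0,0],50],[[0,0,1],[0,0,0],50],[[0,0,0.6],[0,0,0],50],[[0,0,0],[0,0,0],50],[[0,0,0],[0,0,0],50]])

```text
time: 19.27
ee_pos: [0.4709, 0.0907, 0.0782]
eef_rot: [0.768, 0.64, 0.001, 0.0]
ft_force: [0.3, -0.8, -2.0]
width: 0.0533
grip_force: 20.0
```

Request:
move_arm(targets=[[[0,0,0.2],[0,0,0],50],[[0,0,0.15],[0,0,0],50],[[0,0,0],[0,0,0],50],[[0,0,0],[0,0,0],50]])

```text
time: 19.77
ee_pos: [0.4705, 0.0905, 0.0741]
eef_rot: [0.768, 0.64, 0.0, -0.0]
ft_force: [0.5, -0.2, -2.8]
width: 0.0538
grip_force: 20.0
```

Request:
move_arm(targets=[[[0,0,0.1],[0,0,0],50],[[0,0,0],[0,0,0],50]])

```text
time: 20.02
ee_pos: [0.4708, 0.0906, 0.0736]
eef_rot: [0.768, 0.64, 0.0, -0.0]
ft_force: [-2.3, -0.6, 4.9]
width: 0.0535
grip_force: 20.0
```

Request:
move_arm(targets=[[[0,0,0],[0,0,0],64],[[0,0,0],[0,0,0],70],[[0,0,0],[0,0,0],80],[[0,0,0],[0,0,0],92],[[0,0,0],[0,0,0],100],[[0,0,0],[0,0,0],100],[[0,0,-1],[0,0,0],100],[[0,0,-2.5],[0,0,0],100],[[0,0,-3],[0,0,0],100],[[0,0,-3],[0,0,0],100],[[0,0,-3],[0,0,0],100],[[0,0,-2.5],[0,0,0],100],[[3,0,0],[0,0,0],100],[[3,0,0],[0,0,0],100],[[3,0,0],[0,0,0],100],[[3,0,0],[0,0,0],100],[[0,0,0],[0,0,0],100]])

```text
time: 22.15
ee_pos: [0.4914, 0.2116, 0.2223]
eef_rot: [0.767, 0.642, -0.001, 0.0]
ft_force: [0.1, 0.9, 0.0]
width: 0.087
grip_force: 0.0
```

Request:
move_arm(targets=[[[0,0,0],[0,0,-0.157],100],[[0,0,0],[0,0,-0.157],100],[[0,0,0],[0,0,-0.157],100],[[0,0,0],[0,0,-0.157],100],[[0,0,0],[0,0,-0.157],100],[[0,0,0],[0,0,-0.157],100],[[0,0,0],[0,0,-0.157],100],[[0,0,0],[0,0,-0.157],100],[[0,0,0],[0,0,-0.157],100],[[0,0,0],[0,0,-0.157],100],[[0,0,0],[0,0,0],100]])

```text
time: 23.52
ee_pos: [0.492, 0.2082, 0.2229]
eef_rot: [0.092, 0.996, -0.0, -0.0]
ft_force: [-0.3, -0.3, -0.0]
width: 0.0871
grip_force: 0.0
```

```bash
python3 -c "
from h import *
go(.4915,.2385,.14,1.387)
snap('wrist','w5');c=snap('top','t5')
w=load('w5')['image']
cv2.imwrite('pics/j5.png',np.hstack([cv2.resize(w,(400,300)),cv2.resize(c['image'][150:270,180:340],(400,300))]))"
```

```text
t 23.52 pos [0.492  0.2082 0.2229] w 0.0871 turn [-0.    -0.     0.001] shift cm [0.6  2.97 8.29] F [-0.3 -0.3 -0. ] j7 0.95
```

View pics/j5.png

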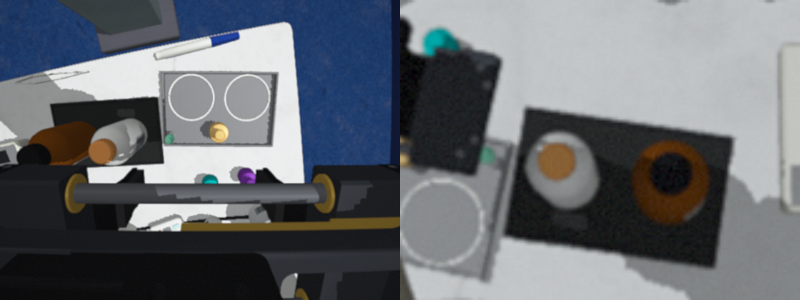

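Both bottles stand upright on the mat, and both seat rings are clear in the wrist view. I'll measure the rings and the knob there.

```bash
python3 - <<'E'
from h import *
c=load("w5");im=c["image"]
g=cv2.cvtColor(im,cv2.COLOR_BGR2GRAY)
for u,v in((268,137),(346,137)):
    pts=[]
    for a in np.radians(np.arange(0,360,4)):
        rr=np.arange(24,40,.25);xs=(u+rr*np.cos(a)).astype(np.float32);ys=(v+rr*np.sin(a)).astype(np.float32)
        pr=cv2.remap(g,xs[None],ys[None],cv2.INTER_LINEAR)[0].astype(float)
        i=pr.argmax()
        if pr[i]>pr.mean()+25 and 27<rr[i]<37: pts.append((xs[i],ys[i]))
    W=p2w(c,pts,[.005]*len(pts))[:,:2]
    for _ in range(4):
        s=np.linalg.lstsq(np.c_[2*W,np.ones(len(W))],(W**2).sum(1),rcond=None)[0]
        e=np.hypot(*(W-s[:2]).T);W=W[abs(e-np.median(e))<.003]
    print("ring",s[:2].round(4),"r",np.median(e).round(4),len(W))
print("knob pred",w2p(c,[[.4915,.2385,.05]]))
cv2.imwrite("pics/w5c.png",cv2.resize(im[155:215,270:350],None,fx=9,fy=9,interpolation=cv2.INTER_CUBIC))
E
```

```text
ring [0.4298 0.2038] r 0.0375 86
ring [0.4474 0.2964] r 0.0374 85
knob pred [[307.56591913 187.6385694 ]]
```

View pics/w5c.png

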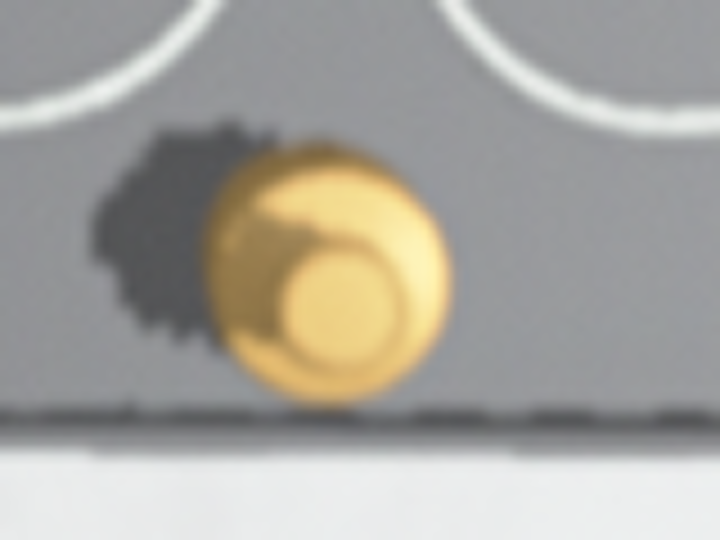

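Request:
move_arm(targets=[[[0.25,1.5,0],[0,0,0],70],[[0.25,1.45,0],[0,0,0],70],[[0,0,3],[0,0,0],70],[[0,0,3],[0,0,0],70],[[0,0,3],[0,0,0],70],[[0,0,3],[0,0,0],70],[[0,0,2],[0,0,0],70],[[0,0,0],[0,0,0],70],[[0,0,0],[0,0,0],70]])

```text
time: 24.75
ee_pos: [0.4929, 0.2393, 0.0838]
eef_rot: [0.091, 0.996, 0.0, 0.0]
ft_force: [0.3, 1.0, 0.8]
width: 0.0609
grip_force: 0.0
```

```bash
python3 -c "
from h import *
go(.4923,.238,.012,1.387)"
```

```text
t 24.75 pos [0.4929 0.2393 0.0838] w 0.0609 turn [0.001 0.001 0.002] shift cm [ 0.03 -0.13  7.18] F [0.3 1.  0.8] j7 0.95
```

Request:
move_arm(targets=[[[0,-0.1,2],[0,0,0],70],[[0,0,2],[0,0,0],70],[[0,0,1.5],[0,0,0],70],[[0,0,1],[0,0,0],70],[[0,0,0.5],[0,0,0],70],[[0,0,0],[0,0,0],70],[[0,0,0],[0,0,0],70]])

```text
time: 25.62
ee_pos: [0.4926, 0.2376, 0.0135]
eef_rot: [0.091, 0.996, 0.0, 0.0]
ft_force: [-0.5, 0.2, -0.2]
width: 0.0608
grip_force: 0.0
```

```bash
python3 -c "
from h import *
go(.4923,.238,.012,1.387)"
```

```text
t 25.62 pos [0.4926 0.2376 0.0135] w 0.0608 turn [0.001 0.001 0.002] shift cm [0.04 0.03 0.15] F [-0.5  0.2 -0.2] j7 0.99
```

Request:
move_arm(targets=[[[0,0,0.15],[0,0,0],60],[[0,0,0],[0,0,0],50],[[0,0,0],[0,0,0],44],[[0,0,0],[0,0,0],40],[[0,0,0],[0,0,0],38],[[0,0,0],[0,0,0],36],[[0,0,0],[0,0,0],34],[[0,0,0],[0,0,0],25],[[0,0,0],[0,0,0],25],[[0,0,0],[0,0,0],25],[[0,0,0],[0,0,0],25]], grip_force=20)

```text
time: 27.0
ee_pos: [0.4923, 0.2376, 0.0116]
eef_rot: [0.091, 0.996, 0.0, 0.0]
ft_force: [-0.1, 1.3, 1.6]
width: 0.0292
grip_force: 20.0
```

```bash
python3 -c "
from h import *
go(.4923,.238,.012,1.387)"
```

```text
t 27.00 pos [0.4923 0.2376 0.0116] w 0.0292 turn [0.    0.    0.002] shift cm [ 0.01  0.04 -0.04] F [-0.1  1.3  1.6] j7 0.99
```

Request:
move_arm(targets=[[[0,0,-0.4],[0,0,0],25],[[0,0,-1],[0,0,0],25],[[0,0,-2],[0,0,0],25],[[0,0,-3],[0,0,0],25],[[0,0,-3],[0,0,0],25],[[0,0,-3],[0,0,0],25],[[0,0,-3],[0,0,0],25],[[0,0,-3],[0,0,0],25],[[0,0,-2],[0,0,0],25],[[0,0,0],[0,0,0],25]])

```text
time: 28.25
ee_pos: [0.493, 0.2375, 0.2172]
eef_rot: [0.091, 0.996, 0.001, 0.001]
ft_force: [-0.1, -0.8, -1.6]
width: 0.0292
grip_force: 19.9
```

```bash
python3 - <<'E'
from h import *
go(.533,-.157,.21,1.387)
c=load("top0");im=cv2.resize(c["image"][150:245,320:405],None,fx=6,fy=6,interpolation=cv2.INTER_CUBIC)
# expected outlines for a first guess
b=np.array([.5144,-.1581]);ya=.0257;M=np.array([[np.cos(ya),-np.sin(ya)],[np.sin(ya),np.cos(ya)]])
pan=np.array([.533,-.157])
th=np.linspace(0,2*np.pi,60)
ring=[[*(pan+.047*np.array([np.cos(t),np.sin(t)])),.045] for t in th]
box=[[*(b+M@np.array(q)/1000),.034] for q in((75,65),(75,-65),(-75,-65),(-75,65))]
for P in(ring,box):
    p=((w2p(c,P)-[320,150]+.5)*6-.5).round().astype(int);cv2.polylines(im,[p],True,(0,0,255),1)
cv2.imwrite("pics/pan.png",im)
E
```

```text
t 28.25 pos [0.493  0.2375 0.2172] w 0.0292 turn [0.002 0.002 0.002] shift cm [-11.15 -38.05   0.72] F [-0.1 -0.8 -1.6] j7 0.91
```

View pics/pan.png

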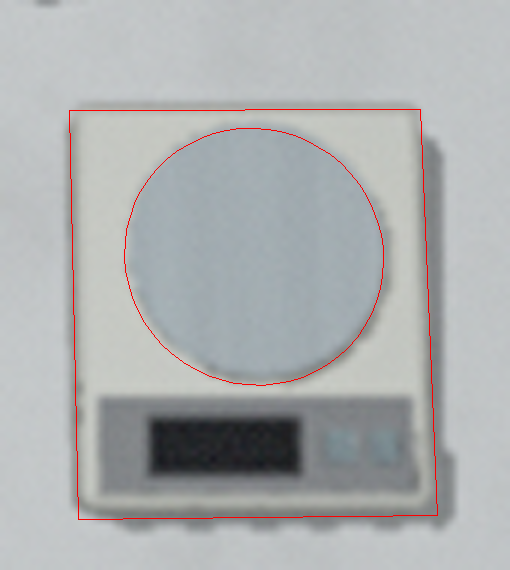

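Request:
move_arm(targets=[[[-0.4,-1.36,0],[0,0,0],25],[[-0.81,-2.73,0],[0,0,0],25],[[-0.81,-2.73,0],[0,0,0],25],[[-0.81,-2.73,0],[0,0,0],25],[[-0.81,-2.73,0],[0,0,0],25],[[-0.81,-2.73,0],[0,0,0],25],[[-0.81,-2.73,0],[0,0,0],25],[[-0.81,-2.73,0],[0,0,0],25],[[-0.81,-2.73,0],[0,0,0],25],[[-0.81,-2.73,0],[0,0,0],25],[[-0.81,-2.73,0],[0,0,0],25],[[-0.81,-2.73,0],[0,0,0],25],[[-0.81,-2.73,0],[0,0,0],25],[[-0.81,-2.73,0],[0,0,0],25],[[-0.4,-1.36,0],[0,0,0],25],[[0,0,0],[0,0,0],25],[[0,0,3],[0,0,0],25],[[0,0,3],[0,0,0],25],[[0,0,3],[0,0,0],25],[[0,0,0],[0,0,0],25]])

```text
time: 30.75
ee_pos: [0.5332, -0.1571, 0.1236]
eef_rot: [0.09, 0.996, 0.0, -0.002]
ft_force: [1.0, -0.0, -1.9]
width: 0.0292
grip_force: 19.9
```

```bash
python3 -c "
from h import *
go(.5344,-.1585,.0516,1.387)"
```

```text
t 30.75 pos [ 0.5332 -0.1571  0.1236] w 0.0292 turn [ 0.    -0.005  0.003] shift cm [-0.15 -0.12  7.2 ] F [ 1.  -0.  -1.9] j7 1.77
```

Request:
move_arm(targets=[[[-0.15,-0.12,2],[0,0,0],25],[[0,0,2],[0,0,0],25],[[0,0,1.5],[0,0,0],25],[[0,0,0.8],[0,0,0],25],[[0,0,0],[0,0,0],25],[[0,0,0],[0,0,0],25]])

```text
time: 31.5
ee_pos: [0.5364, -0.1604, 0.0631]
eef_rot: [0.091, 0.996, 0.0, 0.001]
ft_force: [0.5, -0.1, -1.8]
width: 0.0294
grip_force: 19.9
```

```bash
python3 -c "
from h import *
go(.5344,-.1585,.0516,1.387)"
```

```text
t 31.50 pos [ 0.5364 -0.1604  0.0631] w 0.0294 turn [0.    0.001 0.002] shift cm [0.23 0.15 1.15] F [ 0.5 -0.1 -1.8] j7 1.82
```

Request:
move_arm(targets=[[[0.2,0.15,0.4],[0,0,0],25],[[0,0,0.3],[0,0,0],25],[[0,0,0.2],[0,0,0],25],[[0,0,0],[0,0,0],25],[[0,0,0],[0,0,0],25]])

```text
time: 32.12
ee_pos: [0.5343, -0.1585, 0.0536]
eef_rot: [0.091, 0.996, 0.0, 0.0]
ft_force: [0.7, -0.2, -2.1]
width: 0.0291
grip_force: 19.9
```

Request:
move_arm(targets=[[[0,0,0.1],[0,0,0],25],[[0,0,0],[0,0,0],25]])

```text
time: 32.38
ee_pos: [0.5342, -0.1584, 0.0525]
eef_rot: [0.091, 0.996, 0.0, -0.0]
ft_force: [-0.2, -0.3, -1.9]
width: 0.0293
grip_force: 19.9
```

Request:
move_arm(targets=[[[0,0,0.07],[0,0,0],25],[[0,0,0],[0,0,0],25]])

```text
time: 32.62
ee_pos: [0.5342, -0.1584, 0.0518]
eef_rot: [0.091, 0.996, 0.0, -0.0]
ft_force: [-0.1, -0.1, -1.4]
width: 0.0292
grip_force: 19.9
```

Request:
move_arm(targets=[[[0,0,0.04],[0,0,0],25],[[0,0,0],[0,0,0],25]])

```text
time: 32.88
ee_pos: [0.5342, -0.1584, 0.0516]
eef_rot: [0.091, 0.996, 0.0, 0.0]
ft_force: [-1.4, 0.1, 1.7]
width: 0.0296
grip_force: 20.0
```

Contact with the pan is light. I'll release, open a little and rise.

Request:
move_arm(targets=[[[0,0,0],[0,0,0],36],[[0,0,0],[0,0,0],40],[[0,0,0],[0,0,0],48],[[0,0,0],[0,0,0],60],[[0,0,0],[0,0,0],70],[[0,0,-1],[0,0,0],70],[[0,0,-2.5],[0,0,0],80],[[0,0,-3],[0,0,0],100],[[0,0,-3],[0,0,0],100],[[0,0,-3],[0,0,0],100],[[0,0,-3],[0,0,0],100],[[0,0,-2],[0,0,0],100],[[0,0,0],[0,0,0],100]])

```text
time: 34.5
ee_pos: [0.5349, -0.1588, 0.2283]
eef_rot: [0.091, 0.996, 0.0, 0.002]
ft_force: [0.2, -0.3, -0.1]
width: 0.0869
grip_force: 0.0
```

Request:
move_arm(targets=[[[0.5,2,0],[0,0,0.157],100],[[0,2,0],[0,0,0.157],100],[[0,2,0],[0,0,0.157],100],[[0,1,0],[0,0,0.157],100],[[0,0,0],[0,0,0.157],100],[[0,0,0],[0,0,0.157],100],[[0,0,0],[0,0,0.157],100],[[0,0,0],[0,0,0.157],100],[[0,0,0],[0,0,0.157],100],[[0,0,0],[0,0,0.157],100],[[0,0,0],[0,0,0],100]])

```text
time: 35.88
ee_pos: [0.5547, -0.0934, 0.2257]
eef_rot: [0.768, 0.641, -0.0, -0.0]
ft_force: [0.5, 0.8, 0.8]
width: 0.0871
grip_force: 0.0
```

```bash
python3 - <<'E'
from h import *
go(.4708,.0906,.22,-.1835)
c=snap('top','t6');s=snap('side','s6')
print(w2p(c,[[.5344,-.1585,.09],[.4708,.0906,.136],[.4628,.001,.137]]))
cv2.imwrite('pics/j6.png',np.hstack([cv2.resize(c['image'][150:260,220:405],(400,238),interpolation=cv2.INTER_CUBIC),cv2.resize(s['image'][150:269,190:390],(400,238),interpolation=cv2.INTER_CUBIC)]))
E
```

```text
t 35.88 pos [ 0.5547 -0.0934  0.2257] w 0.0871 turn [-0.001  0.     0.003] shift cm [ 16.56 -11.61   0.57] F [0.5 0.8 0.8] j7 0.08
[[366.21272061 187.78471453]
 [242.61413039 213.34100542]
 [288.64835491 218.25610738]]
```

View pics/j6.png

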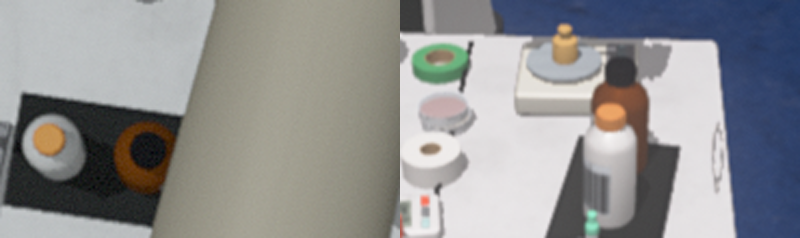

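The weight stands upright in the middle of the pan (side crop about (565,45)), and both bottles stand upright on the mat. Next I'll fetch the diluent.

Request:
move_arm(targets=[[[2.07,-1.45,0],[0,0,0],100],[[2.07,-1.45,0],[0,0,0],100],[[2.07,-1.45,0],[0,0,0],100],[[2.07,-1.45,0],[0,0,0],100],[[2.07,-1.45,0],[0,0,0],100],[[2.07,-1.45,0],[0,0,0],100],[[2.07,-1.45,0],[0,0,0],100],[[2.07,-1.45,0],[0,0,0],100],[[0,0,0],[0,0,0],100],[[0,0,2.5],[0,0,0],100],[[0,0,2.5],[0,0,0],100],[[0,0,1],[0,0,0],100],[[0,0,0],[0,0,0],100],[[0,0,0],[0,0,0],100]])

```text
time: 37.72
ee_pos: [0.4715, 0.0903, 0.1673]
eef_rot: [0.768, 0.64, 0.001, 0.0]
ft_force: [0.3, 0.2, 1.3]
width: 0.0872
grip_force: 0.0
```

```bash
python3 -c "
from h import *
go(.4708,.0906,.0738,-.1805)"
```

```text
t 37.73 pos [0.4715 0.0903 0.1673] w 0.0872 turn [ 0.001 -0.001 -0.   ] shift cm [ 0.02 -0.07  9.35] F [0.3 0.2 1.3] j7 -0.43
```

Request:
move_arm(targets=[[[0,-0.05,2.5],[0,0,0],100],[[0,0,2.5],[0,0,0],100],[[0,0,2],[0,0,0],100],[[0,0,1],[0,0,0],100],[[0,0,0.5],[0,0,0],100],[[0,0,0],[0,0,0],100],[[0,0,0],[0,0,0],100]])

```text
time: 38.6
ee_pos: [0.4708, 0.0906, 0.0821]
eef_rot: [0.768, 0.64, 0.001, 0.0]
ft_force: [0.3, 0.0, 0.2]
width: 0.087
grip_force: 0.0
```

```bash
python3 -c "
from h import *
go(.4708,.0906,.0738,-.1805)"
```

```text
t 38.60 pos [0.4708 0.0906 0.0821] w 0.0870 turn [ 0.001 -0.001 -0.001] shift cm [0.   0.   0.83] F [0.3 0.  0.2] j7 -0.34
```

Request:
move_arm(targets=[[[0,0,0.5],[0,0,0],90],[[0,0,0.3],[0,0,0],80],[[0,0,0],[0,0,0],72],[[0,0,0],[0,0,0],68],[[0,0,0],[0,0,0],65],[[0,0,0],[0,0,0],63],[[0,0,0],[0,0,0],61],[[0,0,0],[0,0,0],59],[[0,0,0],[0,0,0],50],[[0,0,0],[0,0,0],50],[[0,0,0],[0,0,0],50]], grip_force=20)

```text
time: 39.98
ee_pos: [0.4706, 0.0904, 0.0736]
eef_rot: [0.768, 0.64, 0.0, 0.0]
ft_force: [2.0, -1.1, 1.9]
width: 0.0535
grip_force: 20.0
```

Request:
move_arm(targets=[[[0,0,-0.5],[0,0,0],50],[[0,0,-1],[0,0,0],50],[[0,0,-1.5],[0,0,0],50],[[0,0,-2],[0,0,0],50],[[0,0,-2],[0,0,0],50],[[0,0,-2],[0,0,0],50],[[0,0,-2],[0,0,0],50],[[0,0,-1],[0,0,0],50],[[0,0,0],[0,0,0],50]])

```text
time: 41.1
ee_pos: [0.4706, 0.0905, 0.194]
eef_rot: [0.768, 0.64, 0.001, -0.0]
ft_force: [-0.3, 0.7, -3.0]
width: 0.0533
grip_force: 20.0
```

```bash
python3 -c "
from h import *
go(.4481,.2941,.19,-.1805)"
```

```text
t 41.10 pos [0.4706 0.0905 0.194 ] w 0.0533 turn [ 0.001 -0.001 -0.   ] shift cm [19.62 -5.86  0.4 ] F [-0.3  0.7 -3. ] j7 -0.45
```

Request:
move_arm(targets=[[[1.2,-0.36,0],[0,0,0],50],[[2.46,-0.73,0],[0,0,0],50],[[2.46,-0.73,0],[0,0,0],50],[[2.46,-0.73,0],[0,0,0],50],[[2.46,-0.73,0],[0,0,0],50],[[2.46,-0.73,0],[0,0,0],50],[[2.46,-0.73,0],[0,0,0],50],[[2.46,-0.73,0],[0,0,0],50],[[1.2,-0.36,0],[0,0,0],50],[[0,0,0],[0,0,0],50],[[0,0,2],[0,0,0],50],[[0,0,3],[0,0,0],50],[[0,0,3],[0,0,0],50],[[0,0,2],[0,0,0],50],[[0,0,0.8],[0,0,0],50],[[0,0,0],[0,0,0],50],[[0,0,0],[0,0,0],50]])

```text
time: 43.22
ee_pos: [0.4489, 0.294, 0.0864]
eef_rot: [0.768, 0.64, 0.001, -0.0]
ft_force: [-0.3, 1.0, -2.4]
width: 0.0537
grip_force: 20.0
```

```bash
python3 -c "
from h import *
go(.4481,.2941,.0738,-.1805)"
```

```text
t 43.23 pos [0.4489 0.294  0.0864] w 0.0537 turn [ 0.001 -0.001 -0.001] shift cm [-0.01 -0.08  1.26] F [-0.3  1.  -2.4] j7 -0.70
```

Request:
move_arm(targets=[[[0,-0.08,0.5],[0,0,0],50],[[0,0,0.4],[0,0,0],50],[[0,0,0.2],[0,0,0],50],[[0,0,0],[0,0,0],50],[[0,0,0],[0,0,0],50]])

```text
time: 43.85
ee_pos: [0.4476, 0.2941, 0.0745]
eef_rot: [0.768, 0.64, 0.0, -0.0]
ft_force: [0.6, -0.1, -2.6]
width: 0.0538
grip_force: 20.0
```

Request:
move_arm(targets=[[[0,0,0.1],[0,0,0],50],[[0,0,0],[0,0,0],50]])

```text
time: 44.1
ee_pos: [0.4477, 0.2941, 0.0736]
eef_rot: [0.768, 0.64, 0.0, -0.0]
ft_force: [-0.2, 1.7, -0.5]
width: 0.0537
grip_force: 20.0
```

Request:
move_arm(targets=[[[0,0,0.04],[0,0,0],50],[[0,0,0],[0,0,0],50],[[0,0,0],[0,0,0],64],[[0,0,0],[0,0,0],70],[[0,0,0],[0,0,0],80],[[0,0,0],[0,0,0],92],[[0,0,0],[0,0,0],100],[[0,0,0],[0,0,0],100],[[0,0,-1],[0,0,0],100],[[0,0,-2.5],[0,0,0],100],[[0,0,-3],[0,0,0],100],[[0,0,-3],[0,0,0],100],[[0,0,-3],[0,0,0],100],[[0,0,-2.5],[0,0,0],100],[[0,0,0],[0,0,0],100]])

```text
time: 45.98
ee_pos: [0.4485, 0.2945, 0.2255]
eef_rot: [0.768, 0.64, 0.002, -0.0]
ft_force: [-0.1, -0.6, -0.6]
width: 0.0871
grip_force: 0.0
```

```bash
python3 -c "
from h import *
go(.4628,.001,.22,-.1805)"
```

```text
t 45.98 pos [0.4485 0.2945 0.2255] w 0.0871 turn [ 0.002 -0.004 -0.001] shift cm [-28.62   6.68   0.55] F [-0.1 -0.6 -0.6] j7 -0.78
```

Request:
move_arm(targets=[[[-2.86,0.67,0],[0,0,0],100],[[-2.86,0.67,0],[0,0,0],100],[[-2.86,0.67,0],[0,0,0],100],[[-2.86,0.67,0],[0,0,0],100],[[-2.86,0.67,0],[0,0,0],100],[[-2.86,0.67,0],[0,0,0],100],[[-2.86,0.67,0],[0,0,0],100],[[-2.86,0.67,0],[0,0,0],100],[[-2.86,0.67,0],[0,0,0],100],[[-2.86,0.67,0],[0,0,0],100],[[0,0,0],[0,0,0],100],[[0,0,2.5],[0,0,0],100],[[0,0,2.5],[0,0,0],100],[[0,0,1],[0,0,0],100],[[0,0,0],[0,0,0],100],[[0,0,0],[0,0,0],100]])

```text
time: 47.98
ee_pos: [0.4624, 0.0007, 0.1638]
eef_rot: [0.768, 0.64, 0.001, 0.0]
ft_force: [0.3, 0.1, -0.5]
width: 0.0871
grip_force: 0.0
```

```bash
python3 -c "
from h import *
go(.4628,.001,.0738,-.1805)"
```

```text
t 47.98 pos [0.4624 0.0007 0.1638] w 0.0871 turn [ 0.001 -0.001 -0.   ] shift cm [0.03 0.03 9.  ] F [ 0.3  0.1 -0.5] j7 -0.28
```

Request:
move_arm(targets=[[[0,0,2.5],[0,0,0],100],[[0,0,2.5],[0,0,0],100],[[0,0,2],[0,0,0],100],[[0,0,1],[0,0,0],100],[[0,0,0.4],[0,0,0],100],[[0,0,0],[0,0,0],100],[[0,0,0],[0,0,0],100]])

```text
time: 48.85
ee_pos: [0.4624, 0.0007, 0.0796]
eef_rot: [0.768, 0.64, 0.001, 0.0]
ft_force: [-0.8, 0.4, -0.1]
width: 0.0871
grip_force: 0.0
```

```bash
python3 -c "
from h import *
go(.4628,.001,.0738,-.1805)"
```

```text
t 48.85 pos [0.4624 0.0007 0.0796] w 0.0871 turn [ 0.001 -0.001 -0.001] shift cm [0.03 0.04 0.58] F [-0.8  0.4 -0.1] j7 -0.15
```

Request:
move_arm(targets=[[[0.03,0.04,0.55],[0,0,0],90],[[0,0,0],[0,0,0],82],[[0,0,0],[0,0,0],78],[[0,0,0],[0,0,0],76],[[0,0,0],[0,0,0],74],[[0,0,0],[0,0,0],72],[[0,0,0],[0,0,0],70],[[0,0,0],[0,0,0],60],[[0,0,0],[0,0,0],60],[[0,0,0],[0,0,0],60]], grip_force=22)

```text
time: 50.1
ee_pos: [0.4628, 0.0009, 0.0737]
eef_rot: [0.768, 0.64, 0.0, 0.0]
ft_force: [3.7, -0.5, 2.0]
width: 0.0626
grip_force: 22.0
```

Request:
move_arm(targets=[[[0,0,-0.5],[0,0,0],60],[[0,0,-1],[0,0,0],60],[[0,0,-1.5],[0,0,0],60],[[0,0,-2],[0,0,0],60],[[0,0,-2],[0,0,0],60],[[0,0,-2],[0,0,0],60],[[0,0,-2],[0,0,0],60],[[0,0,-1],[0,0,0],60],[[0,0,0],[0,0,0],60]])

```text
time: 51.22
ee_pos: [0.4626, 0.001, 0.1941]
eef_rot: [0.768, 0.64, 0.001, -0.0]
ft_force: [-0.0, 0.2, -4.4]
width: 0.0626
grip_force: 22.0
```

```bash
python3 -c "
from h import *
go(.4275,.2027,.19,-.1805)"
```

```text
t 51.23 pos [0.4626 0.001  0.1941] w 0.0626 turn [ 0.001 -0.001 -0.   ] shift cm [19.22 -7.08  0.41] F [-0.   0.2 -4.4] j7 -0.32
```

Request:
move_arm(targets=[[[1.2,-0.44,0],[0,0,0],60],[[2.4,-0.88,0],[0,0,0],60],[[2.4,-0.88,0],[0,0,0],60],[[2.4,-0.88,0],[0,0,0],60],[[2.4,-0.88,0],[0,0,0],60],[[2.4,-0.88,0],[0,0,0],60],[[2.4,-0.88,0],[0,0,0],60],[[2.4,-0.88,0],[0,0,0],60],[[1.2,-0.44,0],[0,0,0],60],[[0,0,0],[0,0,0],60],[[0,0,2],[0,0,0],60],[[0,0,3],[0,0,0],60],[[0,0,3],[0,0,0],60],[[0,0,2],[0,0,0],60],[[0,0,0.8],[0,0,0],60],[[0,0,0],[0,0,0],60],[[0,0,0],[0,0,0],60]])

```text
time: 53.35
ee_pos: [0.4283, 0.2025, 0.0864]
eef_rot: [0.768, 0.64, 0.001, -0.0]
ft_force: [0.2, -0.5, -3.1]
width: 0.0622
grip_force: 22.0
```

```bash
python3 -c "
from h import *
go(.4275,.2027,.0738,-.1805)"
```

```text
t 53.35 pos [0.4283 0.2025 0.0864] w 0.0622 turn [ 0.001 -0.001 -0.001] shift cm [ 0.   -0.08  1.26] F [ 0.2 -0.5 -3.1] j7 -0.63
```

Request:
move_arm(targets=[[[0,-0.05,0.5],[0,0,0],60],[[0,0,0.4],[0,0,0],60],[[0,0,0.2],[0,0,0],60],[[0,0,0],[0,0,0],60],[[0,0,0],[0,0,0],60]])

```text
time: 53.98
ee_pos: [0.4273, 0.2025, 0.0746]
eef_rot: [0.768, 0.64, 0.0, -0.0]
ft_force: [0.6, 0.4, -2.8]
width: 0.0624
grip_force: 22.0
```

Request:
move_arm(targets=[[[0,0,0.1],[0,0,0],60],[[0,0,0],[0,0,0],60]])

```text
time: 54.22
ee_pos: [0.4273, 0.2026, 0.0737]
eef_rot: [0.768, 0.64, 0.0, -0.0]
ft_force: [-0.4, -0.3, -0.5]
width: 0.0627
grip_force: 22.0
```

Same height as at the pick, and contact has begun. I'll release, rise and back away so the cameras can see.

Request:
move_arm(targets=[[[0,0,0.04],[0,0,0],60],[[0,0,0],[0,0,0],60],[[0,0,0],[0,0,0],74],[[0,0,0],[0,0,0],78],[[0,0,0],[0,0,0],84],[[0,0,0],[0,0,0],92],[[0,0,0],[0,0,0],100],[[0,0,0],[0,0,0],100],[[0,0,-1],[0,0,0],100],[[0,0,-2.5],[0,0,0],100],[[0,0,-3],[0,0,0],100],[[0,0,-3],[0,0,0],100],[[0,0,-3],[0,0,0],100],[[0,0,-3],[0,0,0],100],[[0,0,-2],[0,0,0],100]])

```text
time: 56.1
ee_pos: [0.4276, 0.2024, 0.2503]
eef_rot: [0.768, 0.64, 0.001, -0.0]
ft_force: [0.6, 0.2, 0.3]
width: 0.0873
grip_force: 0.0
```

Request:
move_arm(targets=[[[3,-1,0],[0,0,0],100],[[3,-1,0],[0,0,0],100],[[3,-1,0],[0,0,0],100],[[3,-1,0],[0,0,0],100],[[3,-1,0],[0,0,0],100],[[3,-1,0],[0,0,0],100],[[3,-1,0],[0,0,0],100],[[3,-1,0],[0,0,0],100],[[0,0,0],[0,0,0],100],[[0,0,0],[0,0,0],100]])

```text
time: 57.35
ee_pos: [0.3922, 0.4522, 0.2486]
eef_rot: [0.768, 0.64, 0.0, 0.0]
ft_force: [-0.3, -0.5, -0.3]
width: 0.087
grip_force: 0.0
```

```bash
python3 - <<'E'
from h import *
s=r.read_state();print(s["time"],s["ee_pos"],s["ft_force"])
c=snap('top','t7');d=snap('side','s7')
cv2.imwrite('pics/j7.png',np.vstack([np.hstack([cv2.resize(c['image'][180:265,125:235],(396,306)),cv2.resize(load('top0')['image'][180:265,125:235],(396,306))]),
 np.hstack([cv2.resize(d['image'][150:360,240:380],(192,288)),cv2.resize(c['image'][150:250,310:410],(288,288)),np.full((288,312,3),0,np.uint8)])]))
E
```

```text
57.35 [0.39216911 0.45222203 0.24858919] [-0.26367051 -0.50205173 -0.30252941]
```

View pics/j7.png

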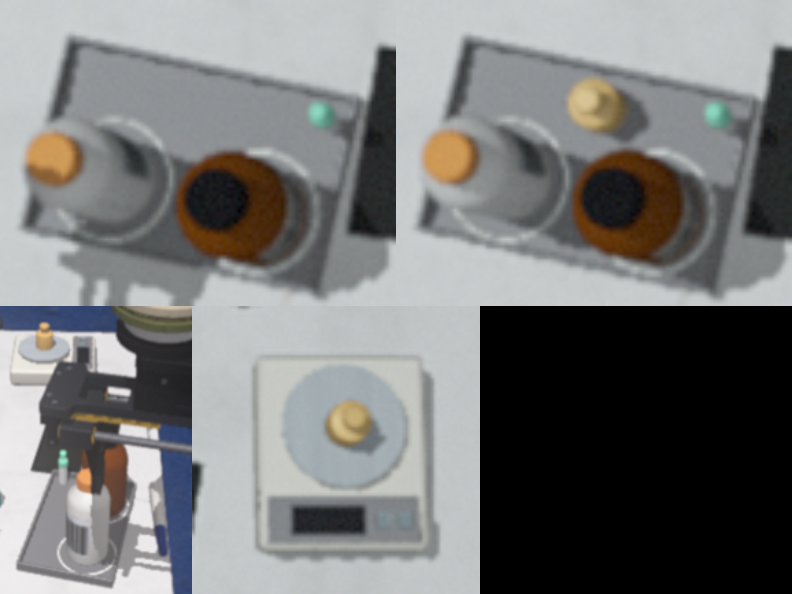

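The after (left) and before (right) top crops match within about 1 px. Diluent's cap is at (54,158) against (450-396,156), and amber's at (216,199) against (612-396,198). The vial is still standing, and the weight is upright at the centre of the pan. I'm handing in the job.

```bash
python3 -c "
from h import *
print(r.close_job())"
```

```text
the job is handed in; nothing more can be done
None
```

The job is handed in at about 57 s of robot time: the weight stands upright in the middle of the pan, both bottles are back on their seats within about 1 pixel (roughly 2 mm) of where they started in the top view, and the vial was left standing.

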